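# Clear and assemble the two-tier shelf stand

## Robot

A 6-joint arm with a two-finger parallel gripper is mounted at the origin on a cart in front of the work surface, level with it; the furniture and walls round the work are solid. World frame = base frame: x ahead of the robot, y to its left, z up, the work surface at z = 0. Lengths are in m, angles in rad, forces in N, time in s.
With the tool pointing down it reaches from about 0.325 to 0.75 m from the base axis. Payload 7.6 kg.
Tool frame: the origin (TCP) lies at the very end of the fingers, on their centre line; the grasp point (between the pads) lies 19 mm behind it (arm.grasp_offset is the distance from the TCP to the grasp point, in m); z points along the fingers, y is the direction in which the jaws open and shut (so a half turn about z gives the same grasp; the last joint's range is limited). The gripper opens to 85 mm and grips with 20 to 120 N. Pads are 22 mm wide; open, the fingers measure 114 mm over their backs; the gripper's body (76 mm by 85 mm) begins 54 mm behind the grasp point. The pads swing forward as they close: fully open they stand 13 mm farther back than shut.
Start: joints at [1.092, 0.052, 1.401, -0, 1.689, -0.07], TCP at [0.209, 0.482, 0.231] pointing down, gripper open.
Joint ranges: [-2.9, 2.9], [-0.91, 2.17], [0.12, 2.37], [-1.06, 4.2], [0.26, 2.73], [-2.93, 2.93]. Speed limits (rad/s): [2.57, 2.57, 3.01, 3.14, 3.14, 3.14].

## Interface

Orientations are given as a rotation vector (axis times angle).
In Python, from station import arm, sensors, eyes, workorder gives the robot as it stands. Calls block until the motion is done:
- arm.move_ptp(position, orientation): joint-space move of the TCP to a pose.
- arm.line_to(position, frame=None, velocity=0.15): straight line of the TCP; frame=None keeps the orientation; velocity is the mean speed in m/s.
- arm.movej(angles): joint-space move.
- arm.move_gripper(opening): finger opening in m; the grip force is fixed at half the most; returns when the fingers have stopped.
- arm.dwell(seconds).
- arm.ik(position, orientation): joint angles nearest the present ones, or None.
- sensors.sense(): the state.
- eyes.read_camera(name): name is "scene" or "top" or "wrist"; returns a dict with "pixels" (400x640x3 uint8, red, green, blue), "z_map" (400x640 float32, m along the optical axis (not along the pixel's ray), 0 where there is no reading), "mtx" (3x3 intrinsics, pixels), "T" (4x4, takes a point from camera to world coordinates); the wrist camera has in their place "T_tool_cam" (4x4, takes a point from camera to tool coordinates, whose origin is the TCP and whose axes are the flange's). Camera axes: x right, y down, z forward; pixel columns grow to the right and rows downward; lengths in m; the calibration is good to about 2 mm. A picture is of the moment at which its call begins: read the wrist's pose just before it.
A pose or a line that the arm cannot do raises arm.Unreachable and nothing moves.
- workorder.sign_off(): hands the job in, once; it reports no verdict.
The state is a dict: "clock": time; "q": joint angles; "joint_vel": joint speeds; "effort": joint torques, N m; "eef_pos": TCP position; "orientation": TCP orientation; "contact_force": force on the tool from outside, world axes, zero at the start; "torque": the same for the moment, N m; "opening": finger opening in m.
Only numpy, scipy, OpenCV 4.12 (cv2) and the standard library are available. Lean on these libraries where they do the work, as an engineer would, in place of code of your own. Each camera call takes 0.05 s, during which the arm holds its last target.

## Task

A pepper jar has been left standing in the middle of the four-post stand. Take it out and stand it upright on the free worktop beside the stand, then put the stand together: first the wide shelf, lowered over the four posts until it sits level on their thick collars, then the narrow shelf, lowered over the thin pins at the post tops until it sits level above the first. Let go of everything, and neither knock over nor push away the other things on the worktop.

Things in the scene. Friction and masses are not known exactly. Their poses are not given: they have to be found in the camera images.
- stand: Fixed stand: wood deck 100 (x) by 156 (y) mm, top at 12 mm. Origin on the worktop under its centre, z up. Four posts at x -35, y +-45 (front) and x +35, y +-60 mm (rear), so shelves fit one way only. Each post, by height: collar dia 27, 12-45 mm (wide shelf rests on it); shaft dia 16, 45-115 mm, top 4 mm tapered to 12 (narrow shelf rests on top); pin dia 7, 115-127 mm, tapered tip.
- wide_shelf_grip (a point): Centre of the wide shelf's handle bar, 50 mm above the plate's underside; axes as the shelf. Steel plate 104 (x) by 156 (y) by 6 mm, 21 mm holes at x -35, y +-45 and x +35, y +-60; rear (+x) lip 18 mm high, side lips 10. Wood arch handle on its centre: bar 10 (x) by 70 (y) by 16 mm high. About 0.22 kg, starts flat on the worktop. Seated: 95 mm high over the stand's origin, axes parallel.
- narrow_shelf_grip (a point): Centre of the narrow shelf's handle bar, 50 mm above the plate's underside; axes as the shelf. Same as the wide shelf, with the same handle, but the plate is 88 (x) by 144 (y) mm and its holes, at the same places, only 11 mm. Starts flat on the worktop. Seated: 165 mm high over the stand's origin, axes parallel.
- pepper_jar_mid (a point): Centre, half-way up, of the pepper jar with a yellow-brown cap, 45 mm across and 100 mm high (cap 44 mm across, its top 20 mm). Loose; starts upright on the stand's deck between the posts. Point is 50 mm above its underside.
- spice_jar: Bystander: spice jar with a red cap, 44 mm across, 98 mm high, upright between the shelves' starting places. Origin at the centre of its underside.
- flask: Bystander: white flask, 67 mm across, 184 mm high, upright. Origin at the centre of its underside.
- soy_sauce: Bystander: dark sauce bottle with a green cap (the nearer of two alike), 57 mm across, 211 mm high, upright. Origin at the centre of its underside.
- tub: Bystander: small yellow tub, 74 mm across, 66 mm high. Origin at the centre of its underside.
- garlic: Bystander: garlic bulb, 60 mm across, 58 mm high, between the stand and the dish rack (the rack, fixed, fills the surface left of y = +90 mm beyond x = 470 mm; a tall fridge stands right of y = -420 mm). Origin at the centre of its underside.

How it is judged:
On the way, in this order (a step that is already met when the one before it is completed fails the run):
1. the pepper jar stands upright on the worktop, clear of the stand (horizontal distance between pepper_jar_mid and stand above 0.09 m and height (world z) of pepper_jar_mid between 0.045 and 0.054 m and angle between pepper_jar_mid's own z axis and vertical below 0.1 rad), for 0.2 s.
2. the wide shelf sits on the four collars (horizontal distance between wide_shelf_grip and stand below 0.006 m and z of wide_shelf_grip in the frame of stand below 0.098 m and angle between wide_shelf_grip's own z axis and vertical below 0.04 rad and angle between the x axis of wide_shelf_grip and the x axis of stand, either way round below 0.08 rad), for 0.2 s.
3. the narrow shelf sits on the four post tops above it (horizontal distance between narrow_shelf_grip and stand below 0.006 m and z of narrow_shelf_grip in the frame of stand below 0.168 m and angle between narrow_shelf_grip's own z axis and vertical below 0.04 rad and angle between the x axis of narrow_shelf_grip and the x axis of stand, either way round below 0.08 rad), for 0.2 s.
At the end, for the whole second after the job is handed in: Jar upright (0.1 rad) on the worktop, over 90 mm from the stand's centre. Wide shelf on the collars (handle centre 92-98 mm high), narrow shelf on the post tops (162-168 mm); each within 6 mm of the stand's centre, level within 0.04 rad, turned with the stand within 0.08 rad (all of step 1 and all of step 2 and all of step 3 and z of wide_shelf_grip in the frame of stand above 0.092 m and z of narrow_shelf_grip in the frame of stand above 0.162 m); the robot touches nothing.
It fails at once if a bystander is pushed more than 40 mm or knocked over (distance of any of spice_jar, flask, soy_sauce, tub, garlic from where it was at the start of the episode above 0.04 m or angle between any of spice_jar, flask, soy_sauce, tub's own z axis and vertical above 0.6 rad).
It fails at once if the pepper jar is knocked over (angle between pepper_jar_mid's own z axis and vertical above 0.9 rad).
It also fails if it takes over 69 s, if anything falls off the work surface, if the arm or the gripper's body presses on something with over 40 N, if the wrist force passes 120 N, or if a joint passes its speed limit or range.

## Working session

There is one attempt and no reset: what is moved stays moved. The work goes in short steps, each a Python script; the robot and the scene stay as the last script left them, time stands still between calls to the robot, and variables do not carry over. Pictures are saved under pics/ and viewed, and the job is handed in when it is done.

```bash
mkdir -p pics; ls; python3 - <<'E'
from station import arm,sensors,eyes
import cv2,numpy as np
for n in ["scene","top","wrist"]:
    s=sensors.sense() 
    c=eyes.read_camera(n)
    cv2.imwrite(f"pics/{n}0.png",c["pixels"][:,:,::-1])
    np.savez(f"{n}0.npz",**c)
    print(n,c["mtx"].tolist(),np.round(c.get("T",c.get("T_tool_cam")),4).tolist())
print(sensors.sense())
E
```

```text
pics
scene [[367.24795275934196, 0.0, 316.5023321759092], [0.0, 367.24795275934196, 198.34784471092595], [0.0, 0.0, 1.0]] [[0.6684, -0.5259, 0.526, -0.0127], [-0.7438, -0.4698, 0.4756, -0.4426], [-0.003, -0.7091, -0.7051, 0.8775], [0.0, 0.0, 0.0, 1.0]]
top [[440.4299816688536, 0.0, 322.5355105195133], [0.0, 440.4299816688536, 201.79887956943543], [0.0, 0.0, 1.0]] [[-0.0089, -0.9832, 0.1821, 0.3598], [-1.0, 0.0088, -0.001, 0.0928], [-0.0006, -0.1821, -0.9833, 1.2998], [0.0, 0.0, 0.0, 1.0]]
wrist [[308.237877095307, 0.0, 317.0738642704834], [0.0, 308.237877095307, 205.31992996199435], [0.0, 0.0, 1.0]] [[0.0003, -0.966, -0.2585, 0.0664], [1.0, 0.0004, -0.0001, -0.0004], [0.0002, -0.2585, 0.966, -0.1443], [0.0, 0.0, 0.0, 1.0]]
{'clock': 0.15, 'q': array([ 1.09170478e+00,  5.26876891e-02,  1.40147270e+00,  1.00535858e-05,
        1.68859493e+00, -7.03487532e-02]), 'joint_vel': array([-5.76349514e-04, -1.26761336e-03, -2.67372635e-03,  8.78104125e-05,
       -1.66918215e-03,  7.80393870e-04]), 'effort': array([ 1.24669470e-03, -3.81950891e+01, -3.60424805e+01, -3.60899355e-05,
        4.61153671e-03,  7.83198914e-06]), 'eef_pos': array([0.20856277, 0.48155583, 0.23067769]), 'orientation': array([-6.37523641e-01, -3.07589384e+00,  1.75339123e-03]), 'contact_force': array([ 0.145443  , -0.54533212,  0.61356245]), 'torque': array([-0.02069804,  0.00468308, -0.00271135]), 'opening': 0.08554668893186554}
```

View pics/scene0.png

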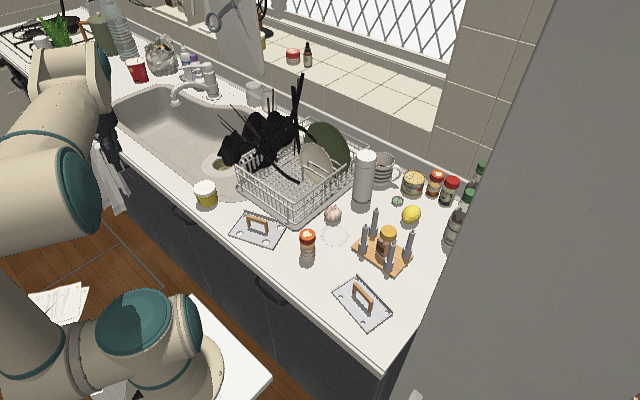

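View pics/top0.png

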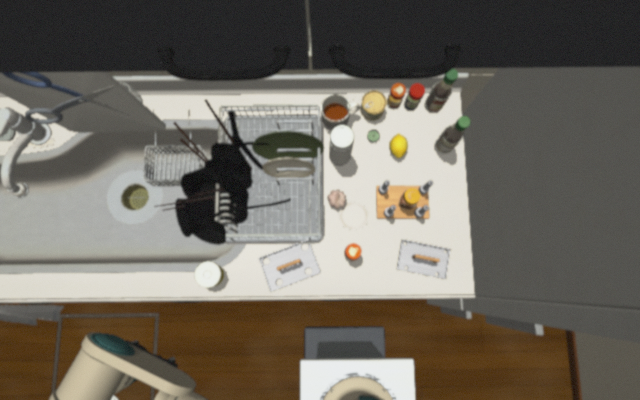

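View pics/wrist0.png

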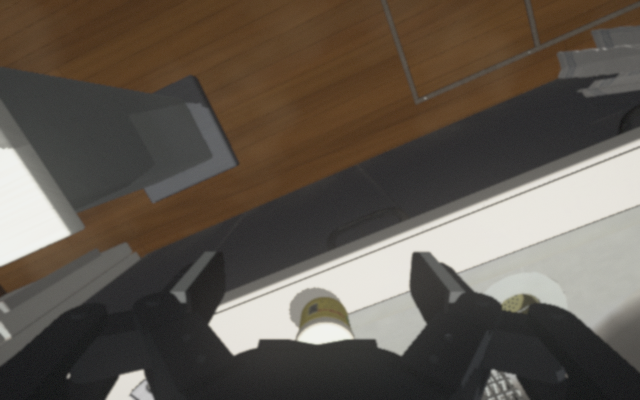

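Top view: stand at about (403,203) with the jar at (410,199), one shelf at (290,266) and one at (424,259), spice jar at (353,252), and flask, garlic and tub further off. I'll zoom in and measure.

```bash
cat > h.py <<'E'
import numpy as np,cv2
def load(n): return dict(np.load(n))
def cloud(c,T=None):
    T=c["T"] if T is None else T
    z=c["z_map"];v,u=np.mgrid[:z.shape[0],:z.shape[1]]
    K=c["mtx"]
    P=np.stack([(u-K[0,2])/K[0,0]*z,(v-K[1,2])/K[1,1]*z,z,np.ones_like(z)],-1)
    W=P@T.T
    W[z==0]=np.nan
    return W[...,:3]
E
python3 - <<'E'
from h import *
c=load("top0.npz");W=cloud(c)
im=c["pixels"][:,:,::-1]
cv2.imwrite("pics/topz.png",cv2.resize(im[150:300,250:480],None,fx=3.4,fy=3.4,interpolation=cv2.INTER_CUBIC))
for (u,v) in [(404,203),(410,197),(290,266),(424,259),(353,252),(341,135),(208,273),(337,199),(455,140),(380,260)]:
    print((u,v),np.round(W[v,u],3))
# height map in world grid
m=(W[...,0]>0.3)&(W[...,0]<0.75)&(W[...,1]<0.3)&(W[...,1]>-0.45)
h=np.clip(np.nan_to_num(W[...,2]),0,0.2)/0.2*255
cv2.imwrite("pics/toph.png",cv2.resize(h[150:300,250:480].astype(np.uint8),None,fx=3.4,fy=3.4,interpolation=cv2.INTER_NEAREST))
c=load("scene0.npz");im=c["pixels"][:,:,::-1]
cv2.imwrite("pics/scz.png",cv2.resize(im[140:340,190:480],None,fx=2.7,fy=2.7,interpolation=cv2.INTER_CUBIC))
E
```

```text
(404, 203) [ 0.58  -0.137  0.082]
(410, 197) [ 0.591 -0.148  0.114]
(290, 266) [0.41  0.188 0.   ]
(424, 259) [ 0.427 -0.202  0.009]
(353, 252) [0.443 0.01  0.098]
(341, 135) [0.747 0.041 0.181]
(208, 273) [0.391 0.412 0.058]
(337, 199) [0.6   0.049 0.043]
(455, 140) [ 0.748 -0.278  0.128]
(380, 260) [ 0.426 -0.076 -0.001]
```

View pics/topz.png

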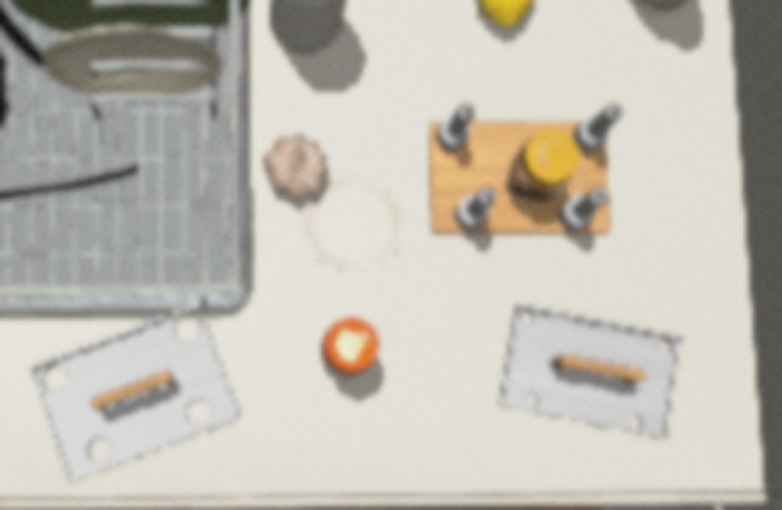

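View pics/toph.png

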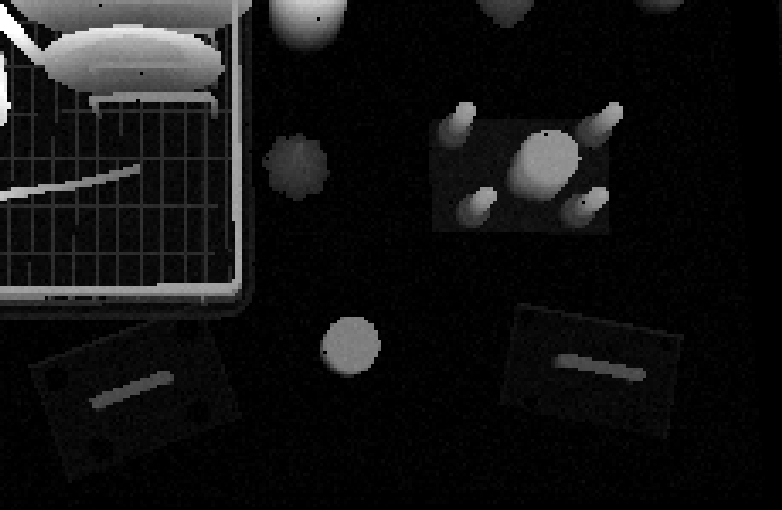

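View pics/scz.png

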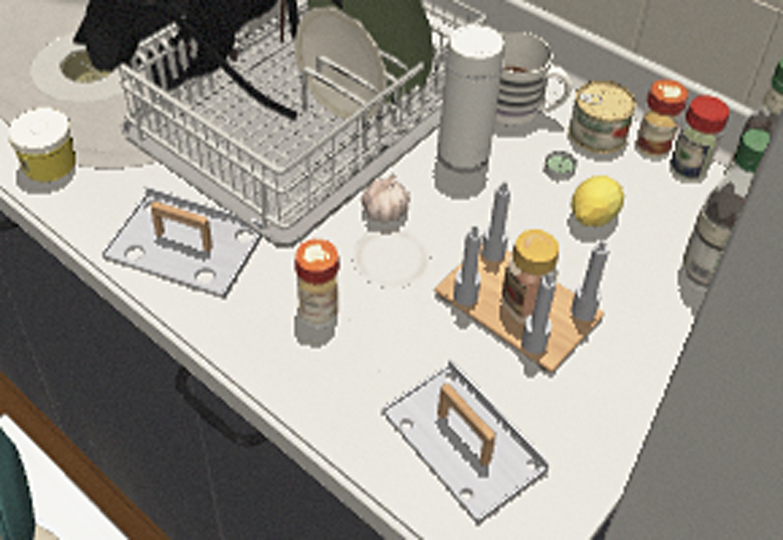

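Left shelf has the bigger holes, so it's the wide one; the right one is narrow. Both have their wide hole pair towards +x. I'll fit coarse poses from the top depth.

```bash
cat >> h.py <<'E'
from scipy.spatial.transform import Rotation as Rn
def down(psi,flip=False):
    y=np.array([np.cos(psi),np.sin(psi),0])*( -1 if flip else 1); z=np.array([0,0,-1.])
    return Rn.from_matrix(np.stack([np.cross(y,z),y,z],1)).as_rotvec()
def rect(P):
    (c,s,a)=cv2.minAreaRect((P[:,:2]*1000).astype(np.float32)); return np.round(c,1),np.round(s,1),round(a,2)
E
python3 - <<'E'
from h import *
for n in ["top0.npz","scene0.npz"]:
    c=load(n);W=cloud(c);X,Y,Z=W[...,0],W[...,1],W[...,2]
    bg=(abs(X-.5)<.03)&(abs(Y+.02)<.03); print(n,"table z",np.nanmedian(Z[bg]))
    reg=(X>.51)&(X<.64)&(Y<-.05)&(Y>-.23)
    deck=reg&(Z>.007)&(Z<.017); 
    print("deck",rect(W[deck]),deck.sum())
    for nm,r in [("wide",(.33,.5,.09,.28)),("nar",(.33,.49,-.31,-.1))]:
        m=(X>r[0])&(X<r[1])&(Y>r[2])&(Y<r[3])
        b=m&(Z>.045)&(Z<.065); print(nm,"bar",rect(W[b]),np.round(np.median(W[b],0),4),b.sum())
        b=m&(Z>.003)&(Z<.025); print(nm,"plate",rect(W[b]))
    cap=reg&(Z>.106)&(Z<.118)&(c["pixels"][...,0].astype(int)-c["pixels"][...,2]>60)
    print("cap",rect(W[cap]),cap.sum(), np.median(W[cap],0))
    pins=reg&(Z>.115); 
    k,l,st,ce=cv2.connectedComponentsWithStats(pins.astype(np.uint8))
    for i in range(1,k): print("pin",st[i,4],np.round(np.nanmean(W[l==i],0),4))
E
```

```text
top0.npz table z 0.0008594487292463704
deck (array([ 576.4, -141.3]), array([170.5, 128. ]), 89.52) 877
wide bar (array([445.1, 194.8]), array([127.5,  90.6]), 89.31) [0.4139 0.1897 0.0579] 101
wide plate (array([414.8, 185.4]), array([169.6, 189. ]), 0.06)
nar bar (array([ 428.5, -199.1]), array([69.5, 10.2]), 77.47) [ 0.4295 -0.1976  0.0578] 96
nar plate (array([ 409.2, -205.2]), array([209.8, 158.9]), 89.53)
cap (array([ 582. , -139.7]), array([42.5, 81. ]), 44.18) 196 [ 0.59544404 -0.15405671  0.11327573]
pin 11001 [ 0.6096 -0.1368  0.8863]
pin 15 [ 0.6321 -0.0868  0.12  ]
pin 15 [ 0.6311 -0.2047  0.1206]
pin 1 [ 0.633  -0.0784  0.1156]
pin 7 [ 0.6108 -0.1497  0.1166]
pin 15 [ 0.6034 -0.1607  0.1165]
pin 1 [ 0.61   -0.1409  0.1154]
pin 6 [ 0.5983 -0.1704  0.1162]
pin 6 [ 0.5925 -0.1367  0.1164]
pin 2 [ 0.597  -0.1483  0.1168]
pin 2 [ 0.5888 -0.144   0.1159]
pin 8 [ 0.5827 -0.1563  0.1164]
pin 1 [ 0.5839 -0.1691  0.1188]
pin 1 [ 0.579  -0.1504  0.116 ]
pin 1 [ 0.5788 -0.1667  0.1162]
pin 18 [ 0.5624 -0.1     0.1192]
pin 10 [ 0.5629 -0.1901  0.1202]
scene0.npz table z 0.00052310162
[... 232 characters left out ...]
r (array([ 427.6, -200.3]), array([68.8, 10.7]), 78.2) [ 0.4257 -0.2025  0.0569] 140
nar plate (array([ 410.4, -204.6]), array([159. , 208.5]), 0.81)
cap (array([ 595.6, -155. ]), array([42.9, 40.7]), 31.9) 171 [ 0.5931661  -0.15694803  0.11257593]
pin 13 [ 0.6322 -0.0877  0.1206]
pin 14 [ 0.5615 -0.101   0.1184]
pin 1 [ 0.5991 -0.1378  0.1152]
pin 1 [ 0.6047 -0.1438  0.1151]
pin 1 [ 0.5621 -0.1076  0.1156]
pin 1 [ 0.5844 -0.1381  0.1157]
pin 1 [ 0.594  -0.1479  0.1151]
pin 1 [ 0.6048 -0.16    0.1151]
pin 10 [ 0.6307 -0.2081  0.1201]
pin 1 [ 0.5807 -0.144   0.1154]
pin 1 [ 0.5953 -0.16    0.1151]
pin 2 [ 0.5862 -0.158   0.1153]
pin 1 [ 0.5814 -0.166   0.1156]
pin 16 [ 0.561  -0.1903  0.1198]
```

Pins give the stand's centre at (0.597, -0.146), yaw about 0.01 (spacings 120, 90 and 70 mm all match). The jar is at (0.594, -0.155). Next I pick the jar with the jaws along x.

```bash
python3 - <<'E'
from h import *
from station import arm,sensors
for f in (0,1):
  for p in [(.594,-.155,.2),(.594,-.155,.35),(.594,-.155,.066),(.49,-.055,.06),(.415,.19,.031),(.43,-.2,.031)]:
    q=arm.ik(np.array(p),down(0,f)); print(f,p,None if q is None else np.round(q,2))
E
```

```text
0 (0.594, -0.155, 0.2) [-0.32  0.31  1.17 -0.    1.66 -0.32]
0 (0.594, -0.155, 0.35) [-0.32  0.33  0.86 -0.    1.96 -0.32]
0 (0.594, -0.155, 0.066) [-0.32  0.41  1.32 -0.    1.41 -0.32]
0 (0.49, -0.055, 0.06) [-0.19  0.09  1.71 -0.    1.34 -0.19]
0 (0.415, 0.19, 0.031) [ 0.35  0.03  1.84 -0.    1.27  0.35]
0 (0.43, -0.2, 0.031) [-0.51  0.08  1.78 -0.    1.27 -0.51]
1 (0.594, -0.155, 0.2) [-0.32  0.31  1.17 -0.    1.66  2.83]
1 (0.594, -0.155, 0.35) [-0.32  0.33  0.86 -0.    1.96  2.83]
1 (0.594, -0.155, 0.066) [-0.32  0.41  1.32 -0.    1.41  2.83]
1 (0.49, -0.055, 0.06) None
1 (0.415, 0.19, 0.031) [ 0.35  0.03  1.84 -0.    1.27 -2.79]
1 (0.43, -0.2, 0.031) [-0.51  0.08  1.78 -0.    1.27  2.63]
```

```bash
python3 - <<'E'
from h import *
from station import arm,sensors,eyes
arm.move_ptp(np.array([.38,.12,.28]),down(0))
arm.move_ptp(np.array([.594,-.155,.28]),down(0))
s=sensors.sense();c=eyes.read_camera("wrist")
np.savez("w1.npz",eef=s["eef_pos"],ori=s["orientation"],**c)
cv2.imwrite("pics/w1.png",c["pixels"][:,:,::-1])
print(s["clock"],s["eef_pos"],s["contact_force"])
E
```

```text
2.95 [ 0.59406321 -0.15370229  0.28063207] [-0.27906949  0.07720552  0.3163425 ]
```

View pics/w1.png

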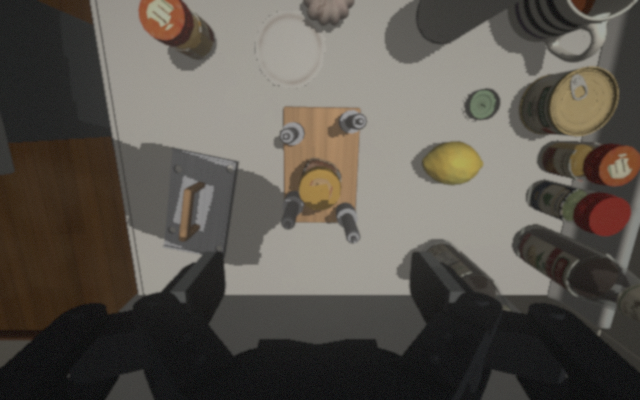

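The wrist view shows the jar cap at (320,187) and the pin tips at about (289,135), (360,121), (290,222) and (353,236). I'll measure them in the world frame.

```bash
cat >> h.py <<'E'
def Ttool(eef,ori):
    T=np.eye(4);T[:3,:3]=Rn.from_rotvec(ori).as_matrix();T[:3,3]=eef;return T
def wcloud(c): 
    T=Ttool(c["eef"],c["ori"])@c["T_tool_cam"]; return cloud(c,T)
def standpins(W,lo=.117,hi=.135,guess=(.597,-.146,0.0),r=.02):
    X,Y,Z=W[...,0],W[...,1],W[...,2]; out=[]
    B=np.array([[-.035,.045],[-.035,-.045],[.035,.06],[.035,-.06]])
    g=np.array(guess[:2]);a=guess[2];R=np.array([[np.cos(a),-np.sin(a)],[np.sin(a),np.cos(a)]])
    for b in B@R.T+g:
        m=(np.hypot(X-b[0],Y-b[1])<r)&(Z>lo)&(Z<hi); out.append(np.append(W[m].mean(0),m.sum()) if m.sum() else [np.nan]*4)
    out=np.array(out)
    # 2d procrustes
    P=out[:,:2];Pc=P-P.mean(0);Bc=B-B.mean(0)
    H=Bc.T@Pc;ang=np.arctan2(H[0,1]-H[1,0],H[0,0]+H[1,1])
    R=np.array([[np.cos(ang),-np.sin(ang)],[np.sin(ang),np.cos(ang)]])
    t=P.mean(0)-R@B.mean(0); res=P-(B@R.T+t)
    return out,t,ang,res
E
python3 - <<'E'
from h import *
c=load("w1.npz");W=wcloud(c);X,Y,Z=W[...,0],W[...,1],W[...,2]
m=(abs(X-.5)<.03)&(abs(Y+.02)<.03);print("tab",np.nanmedian(Z[m]))
o,t,a,res=standpins(W);print(np.round(o,4),t,a,np.round(res*1000,1))
p=c["pixels"].astype(int)
m=(abs(X-.594)<.04)&(abs(Y+.155)<.04)&(Z>.106)&(Z<.12)&(p[...,0]-p[...,2]>50);print("cap",rect(W[m]),np.median(W[m],0))
E
```

```text
tab 0.001771027129037317
[[ 0.564  -0.1008  0.1227 72.    ]
 [ 0.5624 -0.1893  0.1224 69.    ]
 [ 0.6332 -0.0866  0.1232 69.    ]
 [ 0.6312 -0.2052  0.1229 64.    ]] [ 0.59769126 -0.14547369] -0.015465029016349581 [[ 0.6 -0.9]
 [ 0.4  0.7]
 [-0.5 -0.6]
 [-0.5  0.8]]
cap (array([ 596.6, -153.1]), array([39.3, 43. ]), 70.35) [ 0.5959891  -0.15228609  0.11423155]
```

```bash
python3 - <<'E'
from h import *
from station import arm,sensors,eyes
o=down(-.013)
arm.move_gripper(.068)
arm.move_ptp(np.array([.5955,-.1535,.16]),o)
arm.line_to(np.array([.5955,-.1535,.064]),velocity=.12)
arm.move_gripper(.02)
s=sensors.sense();print(s["clock"],s["eef_pos"],s["opening"],s["contact_force"])
arm.line_to(np.array([.5955,-.1535,.10]),velocity=.12)
arm.line_to(np.array([.5955,-.1535,.215]),velocity=.2)
s=sensors.sense();print(s["clock"],s["eef_pos"],s["opening"],s["contact_force"])
c=eyes.read_camera("scene");cv2.imwrite("pics/s1.png",c["pixels"][:,:,::-1])
E
```

```text
5.1583 [ 0.59639672 -0.15373786  0.06574698] 0.045542252138102875 [0.03125096 0.18713301 5.60822748]
6.3333 [ 0.59491451 -0.15329903  0.21275276] 0.04542156332992768 [-0.19379466  0.59678165 -2.05096567]
```

View pics/s1.png

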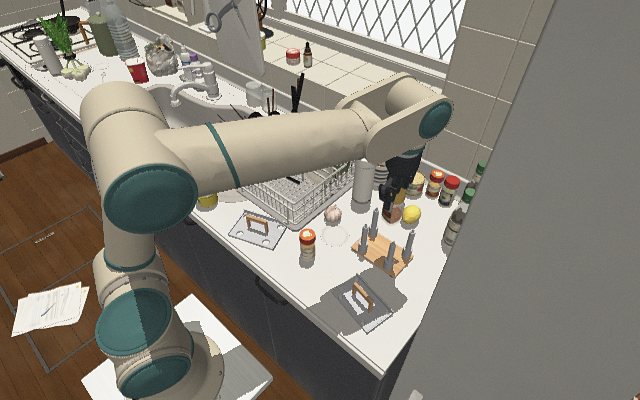

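Jar is held (opening 45 mm) and clear of the stand. I'll set it down at (0.49, -0.055), where the TCP height for contact is about 0.054.

```bash
python3 - <<'E'
from h import *
from station import arm,sensors,eyes
arm.line_to(np.array([.49,-.055,.19]),velocity=.25)
arm.line_to(np.array([.49,-.055,.065]),velocity=.2)
for z in (.058,.055,.0535,.052,.0505):
    arm.line_to(np.array([.49,-.055,z]),velocity=.05)
    s=sensors.sense();print(s["clock"],s["eef_pos"][2],s["contact_force"])
    if s["contact_force"][2]>1.5: break
arm.move_gripper(.062)
arm.line_to(np.array([.49,-.055,.2]),velocity=.2)
arm.move_ptp(np.array([.42,.14,.25]),down(0.28))
s=sensors.sense();c=eyes.read_camera("wrist")
np.savez("w2.npz",eef=s["eef_pos"],ori=s["orientation"],**c)
cv2.imwrite("pics/w2.png",c["pixels"][:,:,::-1])
c=eyes.read_camera("scene");cv2.imwrite("pics/s2.png",c["pixels"][:,:,::-1]);np.savez("s2.npz",**c)
print(sensors.sense()["clock"])
W=cloud(c);X,Y,Z=W[...,0],W[...,1],W[...,2]
m=(np.hypot(X-.49,Y+.055)<.05)&(Z>.03);print(np.round(np.nanpercentile(W[m],[5,50,95],axis=0),3),np.nanmax(Z[m]))
E
```

```text
8.1833 0.05828201768290766 [ 0.55726774 -0.18170717 -1.26813263]
8.4333 0.05488997147556548 [ 0.24342514 -0.47930968 -1.01208631]
8.6833 0.053763353514598294 [ 0.41255379  0.26112531 -0.09937847]
8.9333 0.05361976434729561 [-3.54321802  0.10571759 10.41760521]
11.0917
[[ 0.467 -0.079  0.036]
 [ 0.479 -0.065  0.085]
 [ 0.504 -0.04   0.103]] 0.10458052481756563
```

View pics/w2.png

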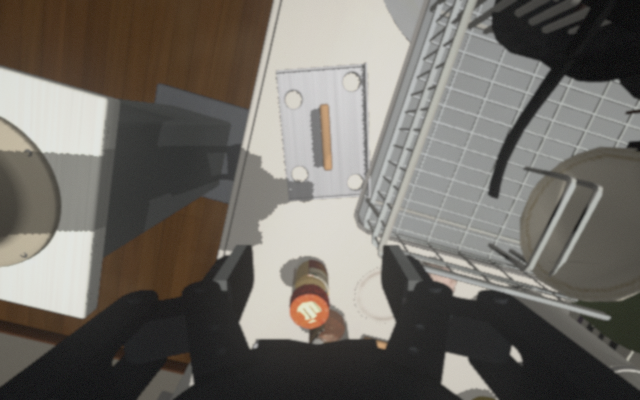

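View pics/s2.png

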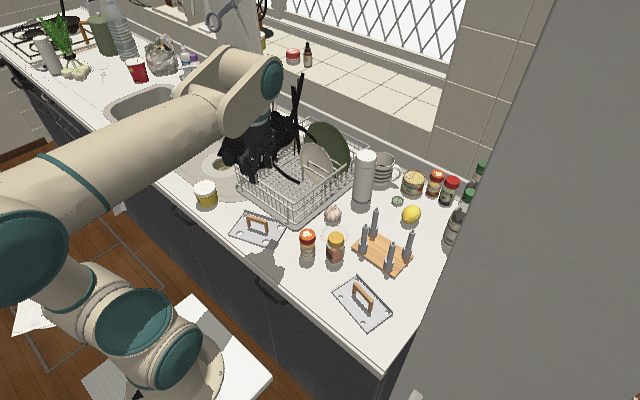

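Jar stands upright by the spice jar. The wide shelf's bar is at (326,137), with holes at (293,99), (352,81), (299,174) and (355,182). I'll measure the bar and hole positions.

```bash
cat >> h.py <<'E'
def onplane(c,uv,z):
    T=Ttool(c["eef"],c["ori"])@c["T_tool_cam"] if "T_tool_cam" in c else c["T"]
    K=c["mtx"];d=np.linalg.inv(K)@np.array([uv[0],uv[1],1.]);d=T[:3,:3]@d;o=T[:3,3]
    return (o+d*(z-o[2])/d[2])
def procr(P,B):
    Pc=P-P.mean(0);Bc=B-B.mean(0);H=Bc.T@Pc
    ang=np.arctan2(H[0,1]-H[1,0],H[0,0]+H[1,1])
    R=np.array([[np.cos(ang),-np.sin(ang)],[np.sin(ang),np.cos(ang)]])
    t=P.mean(0)-R@B.mean(0); return t,ang,P-(B@R.T+t)
B4=np.array([[-.035,.045],[-.035,-.045],[.035,.06],[.035,-.06]])
def bar(W,box):
    X,Y,Z=W[...,0],W[...,1],W[...,2]
    m=(X>box[0])&(X<box[1])&(Y>box[2])&(Y<box[3])&(Z>.05)&(Z<.068)
    k,l,st,_=cv2.connectedComponentsWithStats(m.astype(np.uint8)); i=1+np.argmax(st[1:,4]); return rect(W[l==i]),np.median(W[l==i],0),l==i
E
python3 - <<'E'
from h import *
c=load("w2.npz");W=wcloud(c);X,Y,Z=W[...,0],W[...,1],W[...,2]
m=(abs(X-.40)<.02)&(abs(Y-.06)<.02);print("tab",np.nanmedian(Z[m]))
r,md,l=bar(W,(.33,.48,.1,.28));print(r,md,l.sum())
hs=[(293,99),(299,174),(352,81),(355,182)]
g=cv2.cvtColor(c["pixels"],cv2.COLOR_RGB2GRAY).astype(float)
cr=cv2.resize(c["pixels"][55:215,260:390,::-1],None,fx=4,fy=3.7,interpolation=cv2.INTER_CUBIC);cv2.imwrite("pics/w2z.png",cr)
P=[]
for u,v in hs:
    yy,xx=np.mgrid[v-11:v+12,u-11:u+12]; w=g[v-11:v+12,u-11:u+12]
    th=(np.percentile(w,90)+np.percentile(w,30))/2
    k,lb,st,ce=cv2.connectedComponentsWithStats((w>th).astype(np.uint8)); i=lb[11,11]
    P.append(onplane(c,(ce[i][0]+u-11,ce[i][1]+v-11),.006)[:2]); print(st[i],ce[i],np.round(P[-1],4))
print(procr(np.array(P),B4))
E
```

```text
tab 0.0016030216175003664
(array([414.3, 189.6]), array([10. , 69.2]), 20.01) [0.41376547 0.1909794  0.0592909 ] 623
[  4   4  14  16 166] [10.87951807 11.95783133] [0.3656 0.2192]
[  5   4  14  13 149] [11.08724832 10.05369128] [0.3956 0.1365]
[  0   4  17  19 231] [ 8.01298701 13.27705628] [0.4243 0.2554]
[  3   4  15  14 160] [ 9.7625  10.43125] [0.4654 0.1454]
(array([0.41271129, 0.18911288]), np.float64(0.34917683301411573), array([[ 0.00115474, -0.0002388 ],
       [ 0.00039034,  0.00167299],
       [-0.00080076, -0.00210645],
       [-0.00074432,  0.00067226]]))
```

View pics/w2z.png

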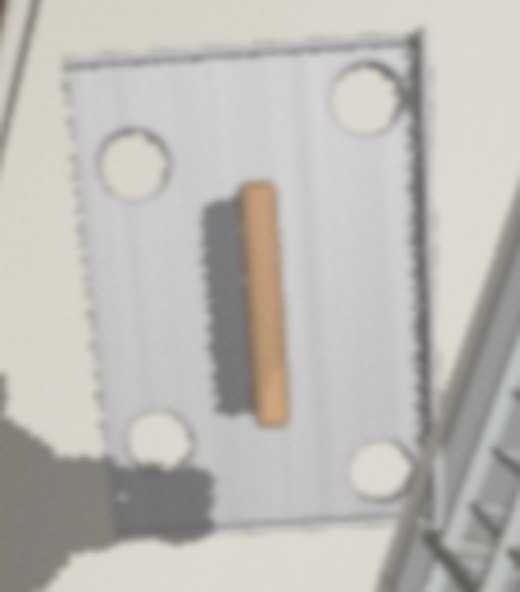

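```bash
python3 - <<'E'
from h import *
c=load("w2.npz");W=wcloud(c)
t=np.load("top0.npz");Wt=cloud(dict(t));s=load("s2.npz");Ws=cloud(s)
for nm,w in (("wrist",W),("top",Wt),("scene",Ws)):
    p=w.reshape(-1,3);p=p[(p[:,0]>.44)&(p[:,0]<.53)&(p[:,1]>.09)&(p[:,1]<.22)]
    print(nm)
    for y in np.arange(.10,.22,.02):
        q=p[abs(p[:,1]-y)<.01]
        for lo,hi in((.02,.05),(.05,.09),(.09,.2)):
            r=q[(q[:,2]>lo)&(q[:,2]<hi)]
            if len(r): print(round(y,2),lo,"minx",np.round(r[:,0].min(),3),len(r))
# plate corner
a=.349;R=np.array([[np.cos(a),-np.sin(a)],[np.sin(a),np.cos(a)]])
for b in [(.052,.078),(.052,-.078),(-.052,.078),(-.052,-.078)]: print(R@b+[.4143,.1896])
E
```

```text
wrist
0.1 0.02 minx 0.476 206
0.1 0.05 minx 0.49 34
0.1 0.09 minx 0.487 133
0.12 0.02 minx 0.476 164
0.12 0.05 minx 0.485 25
0.12 0.09 minx 0.486 275
0.14 0.02 minx 0.476 214
0.14 0.05 minx 0.485 55
0.14 0.09 minx 0.486 296
0.16 0.02 minx 0.475 190
0.16 0.05 minx 0.487 20
0.16 0.09 minx 0.486 310
0.18 0.02 minx 0.468 203
0.18 0.05 minx 0.487 17
0.18 0.09 minx 0.486 327
0.2 0.02 minx 0.46 203
0.2 0.05 minx 0.487 14
0.2 0.09 minx 0.486 344
top
0.1 0.02 minx 0.478 30
0.1 0.09 minx 0.487 45
0.12 0.02 minx 0.475 32
0.12 0.05 minx 0.486 1
0.12 0.09 minx 0.487 29
0.14 0.02 minx 0.475 33
0.14 0.05 minx 0.486 1
0.14 0.09 minx 0.487 30
0.16 0.02 minx 0.475 40
0.16 0.09 minx 0.487 27
0.18 0.02 minx 0.467 38
0.18 0.05 minx 0.49 1
0.18 0.09 minx 0.488 22
0.2 0.02 minx 0.461 37
0.2 0.05 minx 0.489 1
0.2 0.09 minx 0.488 22
scene
0.1 0.02 minx 0.478 52
0.1 0.05 minx 0.488 7
0.1 0.09 minx 0.488 76
0.12 0.02 minx 0.474 44
0.12 0.05 minx 0.485 13
0.12 0.09 minx 0.486 33
0.14 0.02 minx 0.475 26
0.14 0.05 minx 0.486 16
0.14 0.09 minx 0.486 30
0.16 0.02 minx 0.476 23
0.16 0.05 minx 0.488 8
0.16 0.09 minx 0.486 33
0.18 0.02 minx 0.467 24
0.18 0.05 minx 0.488 8
0.18 0.09 minx 0.486 29
0.2 0.02 minx 0.459 25
0.2 0.05 minx 0.489 7
0.2 0.09 minx 0.486 30
[0.43649244 0.28067961]
[0.48983793 0.13408405]
[0.33876207 0.24511595]
[0.39210756 0.09852039]
```

```bash
python3 - <<'E'
from h import *
c=load("w2.npz");W=wcloud(c);s=load("s2.npz");Ws=cloud(s)
for w in (W,Ws):
  p=w.reshape(-1,3)
  for y0 in (.105,.125,.135,.15):
    q=p[(abs(p[:,1]-y0)<.006)]
    for x in np.arange(.464,.496,.004):
      r=q[(abs(q[:,0]-x)<.002)&(q[:,2]<.12)][:,2]*1000
      print(y0,round(x,3),np.round(np.sort(r)[::max(1,len(r)//7)]).astype(int))
E
```

```text
0.105 0.464 [0 1 1 1 2 2 2]
0.105 0.468 [0 1 1 1 1 2 2 2 3]
0.105 0.472 [0 1 1 2 2 2 3]
0.105 0.476 [ 0  1  1  2  2  2 19 21]
0.105 0.48 [ 1  2 19 20 20 20 21 22]
0.105 0.484 [ 8  9 11 14 17 19 20 21]
0.105 0.488 [  9  10  36  37  91  95  97 113]
0.105 0.492 [ 8  9 37 38 55 94 95]
0.125 0.464 [ 1  2  2  8  8 11 11 12]
0.125 0.468 [ 1  2  2  2  6  8 11 12]
0.125 0.472 [ 0  1  2  2  2  7 11 12]
0.125 0.476 [ 0  1  2 12 19 20 20]
0.125 0.48 [ 1  3 17 19 21 21 21 22]
0.125 0.484 [ 7  9 10 13 28 42 50 62]
0.125 0.488 [  8  10  38  86  93  95  95 109]
0.125 0.492 [ 9 10 36 37 38 94 95 95 96]
0.135 0.464 [ 0  1  2  5  7  8  8 10]
0.135 0.468 [0 1 1 2 7 7 8 9]
0.135 0.472 [ 0  1  2  5  7  8  9 12]
0.135 0.476 [ 1  6  8  9 13 19 20 21]
0.135 0.48 [16 19 19 20 21 21 22]
0.135 0.484 [ 8 11 12 16 28 38 50 65]
0.135 0.488 [ 9 26 37 56 79 92 94 96]
0.135 0.492 [ 8  9 36 37 38 94 95 95]
0.15 0.464 [0 1 1 1 2 2 6]
0.15 0.468 [-1  1  1  1  2  2  2  2  3]
0.15 0.472 [0 1 1 1 1 2 3]
0.15 0.476 [ 0  1  2  7  8 20 20 21]
0.15 0.48 [ 2 17 19 20 20 21 22 23]
0.15 0.484 [ 7  9 18 18 19 20 20 20]
0.15 0.488 
[... 447 characters left out ...]
 10]
0.125 0.476 [ 0  2  4 14 16 16 21 22]
0.125 0.48 [-1 10 17 20]
0.125 0.484 [-4 -1 34 34 37 39 53 68]
0.125 0.488 [  8  26  36  46  70  80  94 108]
0.125 0.492 [ 7 18 36 46 61 80 94]
0.135 0.464 [5 8]
0.135 0.468 [7]
0.135 0.472 [2 5]
0.135 0.476 [ 4  6  7  8 18 19 24]
0.135 0.48 [-3  4  6 11 19]
0.135 0.484 [-1 10 13 16 20 34 39 53]
0.135 0.488 [ 7 23 34 55 80 87 93 98]
0.135 0.492 [ 8 19 49 61 93 94]
0.15 0.464 [-2  1  1  2  2]
0.15 0.468 [1 2 4 9]
0.15 0.472 [-1  0  1  4  5]
0.15 0.476 [-1  0  1  3  6  8 13 18 21 21 21]
0.15 0.48 [-1  3  4  6 10 20 21 22]
0.15 0.484 [18 19 36]
0.15 0.488 [ 31  34  37  82  90  93  94  96 105]
0.15 0.492 [  9  33  37  45  50  53  65  69  73  94 106 109]
```

The rack's tray rim (z≈20 mm, x≥0.475) overhangs the wide shelf's rear right corner. After gripping I'll draw the shelf out flat along -x before lifting it.

```bash
python3 - <<'E'
from h import *
from station import arm,sensors,eyes
def st(t):
    s=sensors.sense();print(t,round(s["clock"],2),np.round(s["eef_pos"],4),round(s["opening"],4),np.round(s["contact_force"],1));return s
o=down(.349)
p=np.array([.4142,.1895,0.])
arm.move_gripper(.05)
arm.move_ptp(p+[0,0,.10],o)
arm.line_to(p+[0,0,.032],velocity=.12)
st("down")
arm.move_gripper(.0)
st("grip")
arm.line_to(p+[-.028,0,.0325],velocity=.08)
st("slid")
arm.line_to(p+[-.028,0,.05],velocity=.08)
st("up")
c=eyes.read_camera("scene");cv2.imwrite("pics/s3.png",c["pixels"][140:340,190:480,::-1].repeat(2,0).repeat(2,1))
E
```

```text
down 12.76 [0.4151 0.1897 0.0332] 0.0503 [ 0.7 -0.3  0.4]
grip 13.2 [0.4147 0.1897 0.0328] 0.0088 [-0.  -0.4  6.1]
slid 13.7 [0.3852 0.1896 0.0328] 0.0089 [-6.8 -0.5 10.8]
up 14.07 [0.3861 0.1894 0.0498] 0.009 [ 0.5  0.1 -2.9]
```

View pics/s3.png

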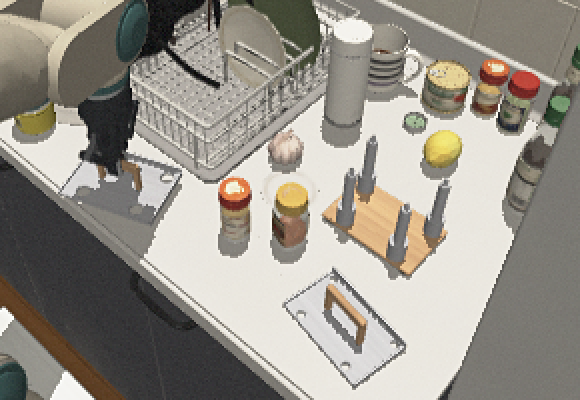

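```bash
python3 - <<'E'
from h import *
from station import arm,sensors,eyes
def st(t):
    s=sensors.sense();print(t,round(s["clock"],2),np.round(s["eef_pos"],4),round(s["opening"],4),np.round(s["contact_force"],1));return s
arm.line_to(np.array([.386,.1895,.20]),velocity=.2)
arm.move_ptp(np.array([.44,.02,.21]),down(.0))
arm.move_ptp(np.array([.5977,-.1455,.20]),down(-.013))
arm.dwell(.2)
s=st("over");c=eyes.read_camera("wrist")
np.savez("w3.npz",eef=s["eef_pos"],ori=s["orientation"],**c);cv2.imwrite("pics/w3.png",c["pixels"][:,:,::-1])
c=eyes.read_camera("top");np.savez("t3.npz",**c)
cv2.imwrite("pics/t3.png",cv2.resize(c["pixels"][150:280,330:480,::-1],None,fx=4,fy=4,interpolation=cv2.INTER_CUBIC))
c=eyes.read_camera("scene");np.savez("s3.npz",**c)
cv2.imwrite("pics/s3b.png",cv2.resize(c["pixels"][160:300,320:480,::-1],None,fx=4,fy=4,interpolation=cv2.INTER_CUBIC))
E
```

```text
over 16.88 [ 0.5976 -0.1442  0.201 ] 0.0087 [-0.   0.5 -2.5]
```

View pics/w3.png

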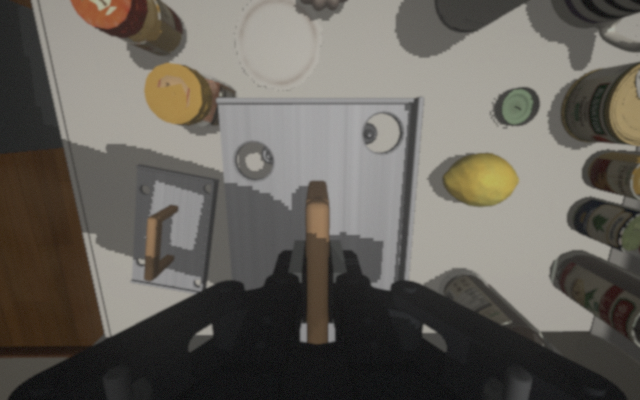

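View pics/t3.png

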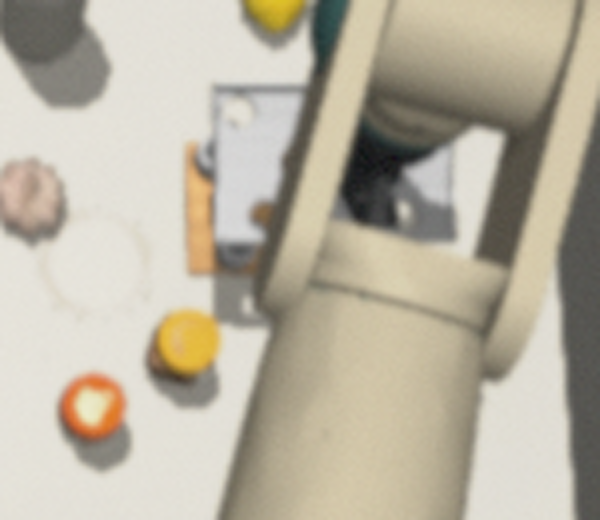

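View pics/s3b.png

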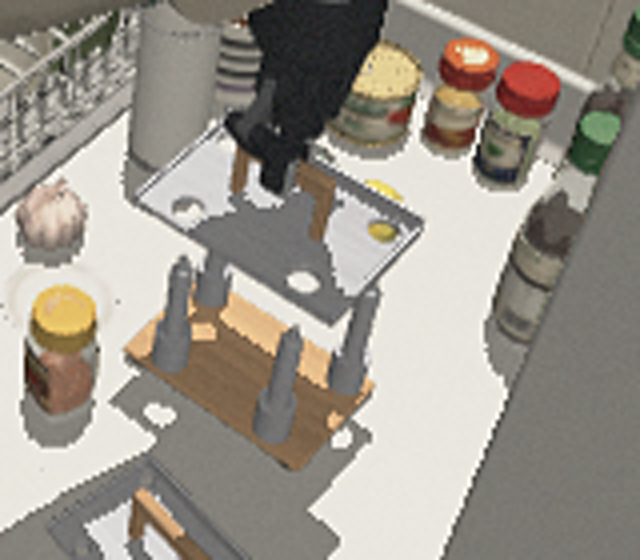

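Both +y holes are visible in the wrist view at about (254,159) and (381,133). I'll zoom in to locate the holes and the pins seen through them.

```bash
python3 - <<'E'
from h import *
c=load("w3.npz")
a=cv2.resize(c["pixels"][130:190,220:290,::-1],None,fx=5.5,fy=5.5,interpolation=cv2.INTER_CUBIC)
b=cv2.resize(c["pixels"][103:163,346:416,::-1],None,fx=5.5,fy=5.5,interpolation=cv2.INTER_CUBIC)
cv2.imwrite("pics/w3z.png",np.hstack([a,b]))
W=wcloud(c)
print(W[200,280],W[120,320], W[159,254],W[133,368],W[133,385])
np.set_printoptions(linewidth=200)
z=W[...,2]*1000
print(np.round(z[150:170:2,240:272:2]).astype(int));print(np.round(z[112:156:3,356:408:3]).astype(int))
E
```

```text
[ 0.57565528 -0.12108439  0.17515964] [ 0.59877061 -0.07749458  0.17528221] [ 0.52703092 -0.11699207  0.00203794] [ 0.63236615 -0.08614115  0.12650648] [ 0.67093389 -0.09051995  0.00185374]
[[                   2                    2                    2                    1                    1                    1                    2                    2                    1
                     0                    1                    0                  117                  117                  116                  176]
 [                   2                    2                    1                    3                    1                    1                    2                    2                    2
                     1                    2                  113                  117                  117                  126                  126]
 [                   2                    1                    1                    2                    2                    1                    1                    1                    1
                     2               
[... 7607 characters left out ...]
                    3                    1                    1
                     3                  169                  173                  175                  176                  176                  176                  176                  176]
 [                 175                  175                  176                  175                  176                  175                  175                  175                  174
                   175                  176                  175                  176                  176                  176                  176                  176                  176]]<stdin>:10: RuntimeWarning: invalid value encountered in cast
```

View pics/w3z.png

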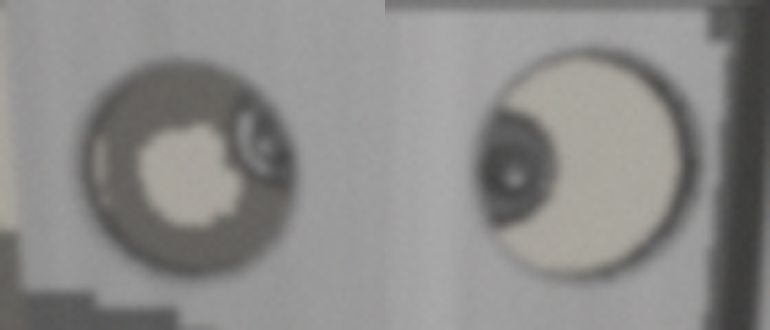

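```bash
cat >> h.py <<'E'
def hole(c,W,uv,zp,r=18,depth=.012):
    u,v=uv;z=W[v-r:v+r+1,u-r:u+r+1,2];m=((z<zp-depth)).astype(np.uint8)
    k,l,s,ce=cv2.connectedComponentsWithStats(m);i=1+np.argmax(s[1:,4])
    cs,_=cv2.findContours((l==i).astype(np.uint8),cv2.RETR_EXTERNAL,cv2.CHAIN_APPROX_NONE)
    e=cv2.fitEllipse(cv2.convexHull(max(cs,key=len)))
    uvc=(e[0][0]+u-r,e[0][1]+v-r)
    return uvc,e[1],onplane(c,uvc,zp-.001)
E
python3 - <<'E'
from h import *
c=load("w3.npz");W=wcloud(c);zp=.1755
o,t,a,res=standpins(wcloud(load("w1.npz")),guess=(.5977,-.1455,-.013))
for nm,uv,i in(("front+y",(254,159),0),("rear+y",(381,133),2)):
    h=hole(c,W,uv,zp);print(nm,h,"pin w1",o[i][:2],"off mm",np.round((h[2][:2]-o[i][:2])*1000,1))
    u,v=uv;z=W[v-18:v+19,u-18:u+19]
    m=(z[...,2]>.1225)&(z[...,2]<.14);print(" pin seen",np.round(z[m].mean(0),4),m.sum())
p,b=load("w3.npz")["eef"],None
print(p)
E
```

```text
front+y ((255.06764221191406, 160.3097915649414), (34.05092239379883, 37.479454040527344), array([ 0.56276792, -0.0985324 ,  0.1745    ])) pin w1 [ 0.56395884 -0.10080898] off mm [-1.2  2.3]
 pin seen [ 0.5631 -0.1007  0.1272] 47
rear+y ((381.11877632141113, 132.89800834655762), (35.6148681640625, 38.65604782104492), array([ 0.63169848, -0.08455764,  0.1745    ])) pin w1 [ 0.63316039 -0.08661612] off mm [-1.5  2.1]
 pin seen [ 0.633  -0.0867  0.1263] 79
[ 0.59759845 -0.14420922  0.20096422]
```

Shelf needs about +1.3 mm in x and -2.2 mm in y; its yaw already matches. I'll correct on the measured TCP, come down just above the pins and recheck.

```bash
cat >> h.py <<'E'
def st(t=""):
    from station import sensors
    s=sensors.sense();print(t,round(s["clock"],2),np.round(s["eef_pos"],4),round(s["opening"],4),np.round(s["contact_force"],1),np.round(s["torque"],2),flush=True);return s
def snap(name,cam="wrist"):
    from station import sensors,eyes
    s=sensors.sense();c=eyes.read_camera(cam)
    if cam=="wrist": c.update(eef=s["eef_pos"],ori=s["orientation"])
    np.savez(name+".npz",**c);cv2.imwrite(f"pics/{name}.png",c["pixels"][:,:,::-1]);return c
def settle(target,n=3,v=.1):
    "integral correction of xy so the measured TCP reaches target"
    from station import arm,sensors
    target=np.array(target);cmd=target.copy()
    for _ in range(n):
        arm.line_to(cmd,velocity=v);arm.dwell(.15)
        e=target-sensors.sense()["eef_pos"]
        if np.linalg.norm(e)<4e-4: break
        cmd=cmd+e
    return cmd
E
python3 - <<'E'
from h import *
from station import arm
cmd=settle([.5989,-.1464,.170]);print(cmd);st()
c=snap("w4")
W=wcloud(c);X,Y,Z=W[...,0],W[...,1],W[...,2]
print(np.nanmedian(Z[(abs(X-.576)<.01)&(abs(Y+.12)<.01)]))
E
```

```text
[ 0.59888674 -0.14640659  0.1699152 ]
 18.43 [ 0.5989 -0.1464  0.1699] 0.0087 [ 0.7  0.  -3. ] [ 0.01  0.02 -0.01]
0.2526330281448928
```

View pics/w4.png

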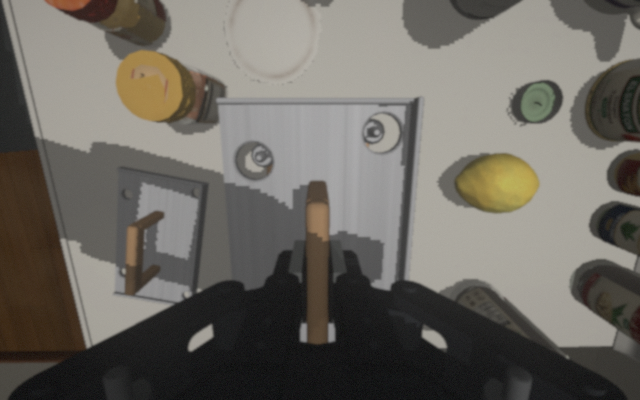

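```bash
python3 - <<'E'
from h import *
c=load("w4.npz");W=wcloud(c);zp=np.nanmedian(W[195:205,275:285,2]);print(zp)
for nm,uv in(("front+y",(255,160)),("rear+y",(381,133))):
    h=hole(c,W,uv,zp,depth=.006);u,v=uv;z=W[v-18:v+19,u-18:u+19]
    m=(z[...,2]>.121)&(z[...,2]<.132)
    print(nm,np.round(h[1],1),h[2],"pin",np.round(z[m].mean(0),4),m.sum(),"off mm",np.round((h[2]-z[m].mean(0))[:2]*1000,1))
E
```

```text
0.14478633276379754
front+y [34.4 37.5] [ 0.56408468 -0.10064861  0.14378633] pin [ 0.564  -0.1005  0.1261] 107 off mm [ 0.1 -0.1]
rear+y [35.7 38.7] [ 0.63302197 -0.08680026  0.14378633] pin [ 0.633  -0.0868  0.126 ] 111 off mm [ 0.1 -0. ]
```

Holes now centred on the pins to within 0.2 mm. I'll lower in guarded steps.

```bash
python3 - <<'E'
from h import *
from station import arm
xy=[.5989,-.1464]
for z in (.150,.135,.120,.105,.092,.084,.081,.079,.078,.077):
    arm.line_to(np.array(xy+[z]),velocity=.06)
    s=st(z)
    f=s["contact_force"]
    if f[2]>6 or np.hypot(*f[:2])>10: break
snap("w5");snap("s5","scene")
E
```

```text
0.15 18.96 [ 0.5987 -0.1463  0.1494] 0.0088 [-0.3  0.4 -3.3] [-0.02 -0.04 -0.05]
0.135 19.36 [ 0.5986 -0.1463  0.1343] 0.0086 [ 0.9  0.6 -2.9] [ 0.02 -0.    0.02]
0.12 19.76 [ 0.5986 -0.1463  0.1193] 0.0088 [ 0.4  0.6 -2.9] [ 0.03 -0.03 -0.01]
0.105 20.16 [ 0.5986 -0.1463  0.1043] 0.009 [ 0.2 -0.3 -2.9] [-0.02  0.01  0.04]
0.092 20.52 [ 0.5985 -0.1463  0.0913] 0.0088 [ 0.6 -0.  -1.5] [-0.03  0.04 -0.01]
0.084 20.81 [ 0.5986 -0.1463  0.0833] 0.0088 [ 0.1 -0.6 -2.7] [ 0.02 -0.03  0.  ]
0.081 21.06 [ 0.5988 -0.1464  0.0808] 0.009 [ 0.4  0.4 -3.3] [0.03 0.06 0.01]
0.079 21.31 [ 0.5988 -0.1464  0.0789] 0.0088 [ 0.  -0.4 -1.8] [ 0.01 -0.01 -0.01]
0.078 21.56 [ 0.5989 -0.1464  0.078 ] 0.0088 [ 0.   0.2 -2.5] [-0.02  0.02 -0.04]
0.077 21.81 [ 0.599  -0.1464  0.0778] 0.0089 [-4.5  1.9  4.3] [0.17 0.58 0.03]
```

View pics/s5.png

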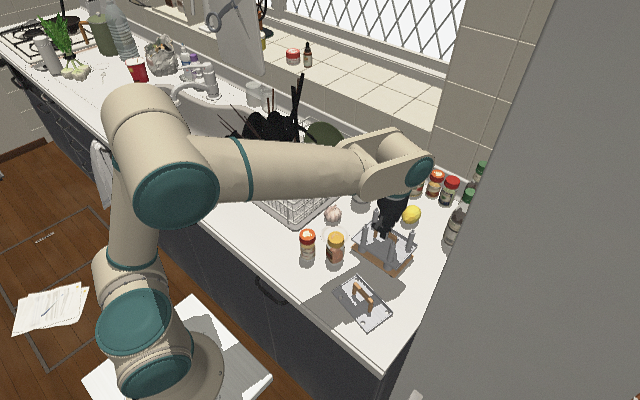

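Contact at TCP z=0.0778, exactly the expected seated height. Release and retreat, then look at the narrow shelf.

```bash
python3 - <<'E'
from h import *
from station import arm
arm.move_gripper(.045);st("open")
arm.line_to(np.array([.5989,-.1464,.15]),velocity=.12)
arm.line_to(np.array([.5989,-.1464,.25]),velocity=.2)
arm.dwell(.1);snap("w6");snap("s6","scene")
arm.move_ptp(np.array([.428,-.20,.25]),down(-.2));arm.dwell(.15);st()
c=snap("w7");W=wcloud(c)
r,md,l=bar(W,(.35,.5,-.3,-.12));print(r,md,l.sum())
E
```

```text
open 22.34 [ 0.5989 -0.1464  0.0768] 0.0446 [ 0.4 -0.1 -0.1] [-0.04 -0.    0.02]
 24.85 [ 0.429  -0.1997  0.2498] 0.045 [0.3 0.6 0.5] [0.04 0.01 0.03]
(array([ 428.8, -200.1]), array([69.2,  9. ]), 78.56) [ 0.42904177 -0.19809759  0.05932748] 549
```

View pics/w6.png

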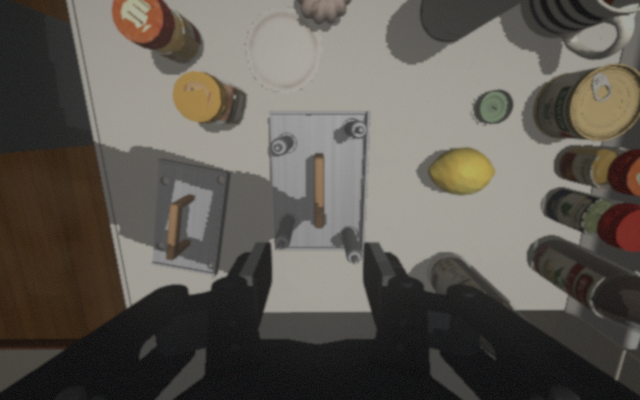

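View pics/w7.png

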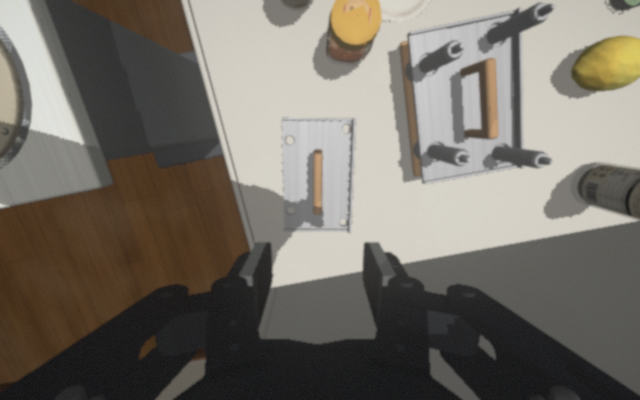

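Wide shelf sits over all four posts. The narrow shelf's bar is at (0.4288, -0.2001), yaw -0.20. I'll check the seated shelf numerically, then pick the narrow one.

```bash
python3 - <<'E'
from h import *
from station import arm
c=load("w6.npz");W=wcloud(c);X,Y,Z=W[...,0],W[...,1],W[...,2]
o,t,a,res=standpins(W,lo=.1185,guess=(.598,-.1455,-.013));print(np.round(o,4),t,a,np.round(res*1000,1))
m=(abs(X-t[0])<.03)&(abs(Y-t[1])<.045)&(Z>.095)&(Z<.11);print("wide bar",rect(W[m]),np.median(W[m],0))
m=(abs(X-t[0])<.045)&(abs(Y-t[1])<.07)&(Z>.045)&(Z<.06);q=W[m];A=np.c_[q[:,:2]-t,np.ones(len(q))];print("plane",np.linalg.lstsq(A,q[:,2],rcond=None)[0])
p=np.array([.4288,-.2001,0.]);ori=down(-.1997)
arm.move_ptp(p+[0,0,.10],ori)
arm.line_to(p+[0,0,.032],velocity=.12);st("down")
arm.move_gripper(0.);st("grip")
arm.line_to(p+[0,0,.06],velocity=.1);st("up")
arm.line_to(p+[0,0,.24],velocity=.2)
arm.move_ptp(np.array([.598,-.146,.24]),down(-.013))
arm.dwell(.2);st();snap("w8")
E
```

```text
[[ 0.564  -0.1007  0.126  57.    ]
 [ 0.5628 -0.1895  0.1249 56.    ]
 [ 0.633  -0.0867  0.1258 58.    ]
 [ 0.6315 -0.2054  0.1248 56.    ]] [ 0.59784231 -0.14556752] -0.013163976421807163 [[ 0.6 -0.5]
 [ 0.6  0.6]
 [-0.6 -0.7]
 [-0.5  0.7]]
wide bar (array([ 586.5, -145.9]), array([89.6, 34.7]), 88.22) [ 0.5981224  -0.14528304  0.1042222 ]
plane [ 0.00026409 -0.00105392  0.05260718]
down 26.27 [ 0.4296 -0.2005  0.0332] 0.0448 [-1.  -1.   0.5] [ 0.03  0.01 -0.  ]
grip 26.68 [ 0.4294 -0.2004  0.0329] 0.0092 [-0.1  1.   5.8] [0.02 0.12 0.04]
up 27.11 [ 0.4286 -0.2     0.0597] 0.0091 [-0.7  0.2 -3.1] [0.07 0.02 0.  ]
 29.1 [ 0.5973 -0.1468  0.2406] 0.009 [ 0.2  0.1 -1.5] [-0.03  0.05 -0.04]
```

View pics/w8.png

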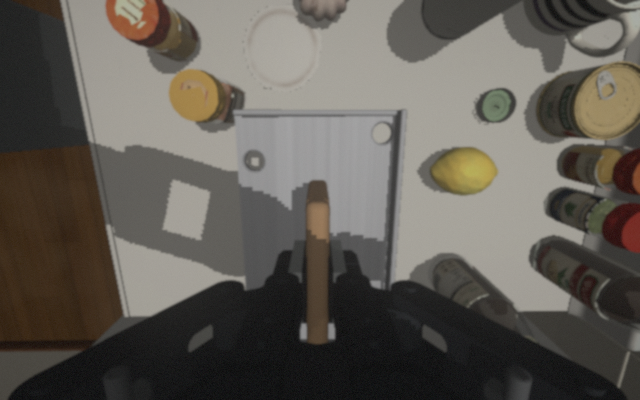

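```bash
python3 - <<'E'
from h import *
from station import arm
P={0:np.array([.5640,-.1007]),2:np.array([.6330,-.0867])}
def off(n):
    c=load(n+".npz");W=wcloud(c);zp=np.nanmedian(W[195:205,275:285,2]);print("zp",zp);d=[]
    for nm,uv,i in(("front+y",(254,160),0),("rear+y",(381,133),2)):
        h=hole(c,W,uv,zp,r=14,depth=.006);u,v=uv;z=W[v-14:v+15,u-14:u+15]
        m=(z[...,2]>.119)&(z[...,2]<.132);d.append(h[2][:2]-P[i])
        print(nm,np.round(h[1],1),h[2],"off",np.round(d[-1]*1000,1),"pin seen",np.round(z[m].mean(0),4) if m.sum() else None,m.sum())
    return np.array(d)
d=off("w8").mean(0)
from h import load
e=load("w8.npz")["eef"]
tgt=np.array([e[0]-d[0],e[1]-d[1],.170]);print(tgt)
print(settle(tgt));st();snap("w9");print(off("w9"))
E
```

```text
zp 0.21532355826608973
front+y [16.9 19.3] [ 0.56272786 -0.10092305  0.21432356] off [-1.3 -0.2] pin seen None 0
rear+y [17.7 20. ] [ 0.63179812 -0.08722822  0.21432356] off [-1.2 -0.5] pin seen None 0
[ 0.59856866 -0.1463826   0.17      ]
[ 0.59854975 -0.14635763  0.16995578]
 30.95 [ 0.5985 -0.1464  0.1699] 0.0088 [-0.5  0.5 -1.7] [0.02 0.05 0.04]
zp 0.1446714896830343
front+y [17.  19.5] [ 0.56378886 -0.1005928   0.14367149] off [-0.2  0.1] pin seen [ 0.5632 -0.1009  0.1271] 62
rear+y [17.6 20.2] [ 0.63285301 -0.08674252  0.14367149] off [-0.1 -0. ] pin seen [ 0.6335 -0.0867  0.1268] 85
[[-2.11136359e-04  1.07197696e-04]
 [-1.46992692e-04 -4.25160679e-05]]
```

View pics/w9.png

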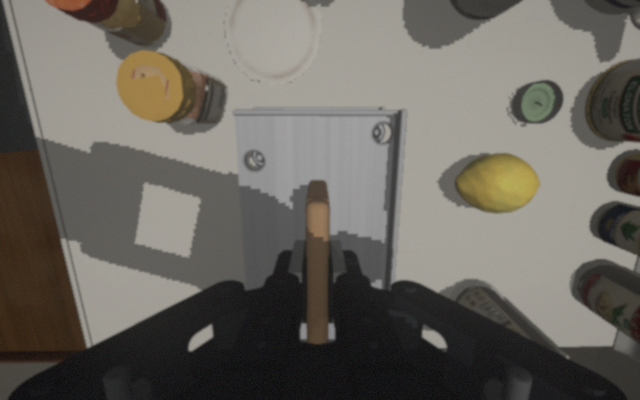

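Pins show through both narrow holes, offset about 0.2 mm. I'll lower in guarded steps; seating should come at TCP ≈0.148.

```bash
python3 - <<'E'
from h import *
from station import arm
xy=[.5987,-.1464]
for z in (.163,.159,.156,.153,.151,.1495,.1485,.1475,.1468):
    arm.line_to(np.array(xy+[z]),velocity=.04)
    s=st(z);f=s["contact_force"]
    if f[2]>4 or np.hypot(*f[:2])>8: break
snap("w10");snap("s10","scene")
E
```

```text
0.163 31.32 [ 0.5984 -0.1463  0.1623] 0.0091 [ 0.4 -0.7 -2.1] [-0.    0.03  0.01]
0.159 31.57 [ 0.5985 -0.1463  0.1586] 0.0092 [-0.4 -0.4 -2.7] [ 0.05  0.   -0.01]
0.156 31.82 [ 0.5986 -0.1464  0.1557] 0.0087 [-0.2  0.3 -1.7] [0.04 0.04 0.02]
0.153 32.08 [ 0.5986 -0.1464  0.1527] 0.009 [-0.1  0.3 -2.7] [ 0.04  0.   -0.01]
0.151 32.33 [ 0.5986 -0.1464  0.1508] 0.0088 [-0.1 -0.2 -1.8] [-0.01 -0.   -0.05]
0.1495 32.58 [ 0.5987 -0.1464  0.1494] 0.0089 [-0.1  0.1 -2. ] [ 0.01 -0.05 -0.02]
0.1485 32.83 [ 0.5987 -0.1464  0.1484] 0.009 [ 0.1  0.5 -2.7] [-0.02 -0.01  0.01]
0.1475 33.08 [ 0.5989 -0.1464  0.148 ] 0.0089 [0.3 0.4 0.4] [-0.01  0.04  0.01]
0.1468 33.33 [ 0.599  -0.1465  0.1479] 0.0089 [-3.  -0.2  6.2] [0.15 0.45 0.01]
```

View pics/w10.png

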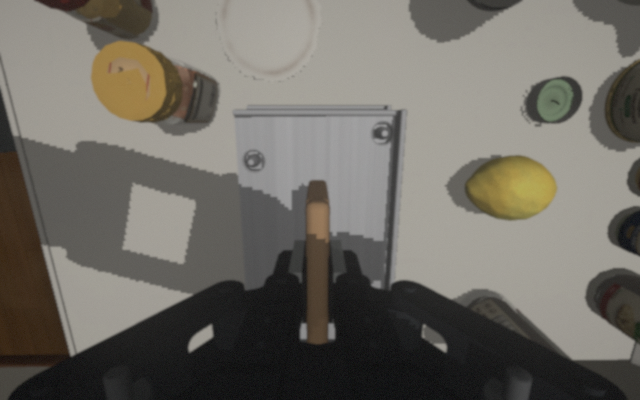

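Seated at TCP 0.148 as expected. Release, retreat and check everything.

```bash
python3 - <<'E'
from h import *
from station import arm
arm.line_to(np.array([.5988,-.1464,.1479]),velocity=.04)
arm.move_gripper(.045);st("open")
arm.line_to(np.array([.5989,-.1464,.21]),velocity=.12)
arm.line_to(np.array([.5989,-.1464,.31]),velocity=.2)
arm.dwell(.1);st();c=snap("w11");W=wcloud(c);X,Y,Z=W[...,0],W[...,1],W[...,2]
t=np.array([.5978,-.1455])
def lev(W,lo,hi,hx,hy):
    X,Y,Z=W[...,0],W[...,1],W[...,2]
    m=(abs(X-t[0])<hx)&(abs(Y-t[1])<hy)&(Z>lo)&(Z<hi);q=W[m];A=np.c_[q[:,:2]-t,np.ones(len(q))];print("plane",np.linalg.lstsq(A,q[:,2],rcond=None)[0],len(q))
lev(W,.117,.1265,.038,.065)
m=(abs(X-t[0])<.02)&(abs(Y-t[1])<.045)&(Z>.165)&(Z<.185);print("bar",rect(W[m]),np.median(W[m],0))
arm.move_ptp(np.array([.36,-.02,.33]),down(0.));st()
c=snap("s11","scene");c2=snap("t11","top")
for n in("s11","t11"):
    W=cloud(load(n+".npz"));lev(W,.115,.127,.038,.065)
    X,Y,Z=W[...,0],W[...,1],W[...,2]
    m=(np.hypot(X-.49,Y+.055)<.035)&(Z>.094);print("jar top",rect(W[m]),np.nanmedian(Z[m]))
cv2.imwrite("pics/s11z.png",cv2.resize(c["pixels"][140:320,200:480,::-1],None,fx=2.8,fy=2.8,interpolation=cv2.INTER_CUBIC))
E
```

```text
open 34.11 [ 0.5988 -0.1464  0.1478] 0.0454 [0.1 0.4 0.5] [-0.01 -0.01 -0.01]
 35.52 [ 0.5985 -0.1463  0.3072] 0.0449 [ 0.8 -0.   0.3] [ 0.01 -0.02  0.01]
plane [-0.0002392   0.00017339  0.12268734] 7354
bar (array([ 598.4, -146.2]), array([69.2,  9.3]), 89.17) [ 0.59822146 -0.14331597  0.17428183]
 36.62 [ 0.3605 -0.0202  0.3299] 0.0452 [-0.4 -0.  -0. ] [-0.01 -0.04 -0.01]
plane [0.00155968 0.00254243 0.12135017] 893
jar top (array([490.9, -56.1]), array([44.1, 40.8]), 40.53) 0.1007722606179382
plane [-0.00496709 -0.00022541  0.12177152] 1121
jar top (array([489.9, -55. ]), array([41. , 42.1]), 87.65) 0.10116660882608786
```

View pics/s11z.png

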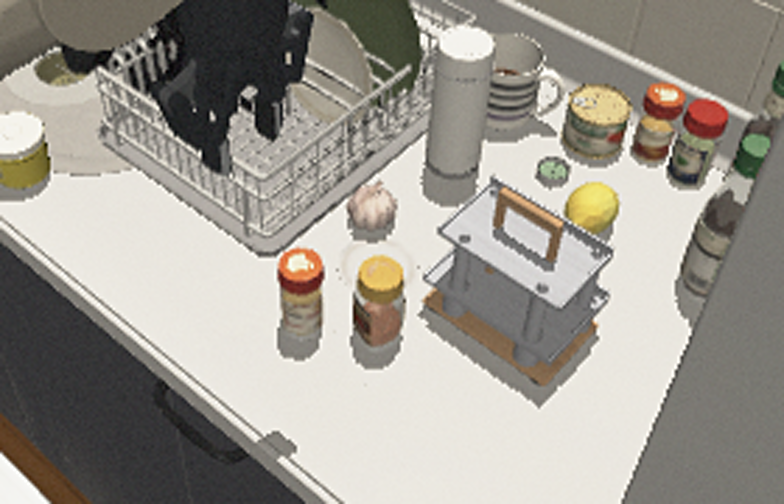

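View pics/w11.png

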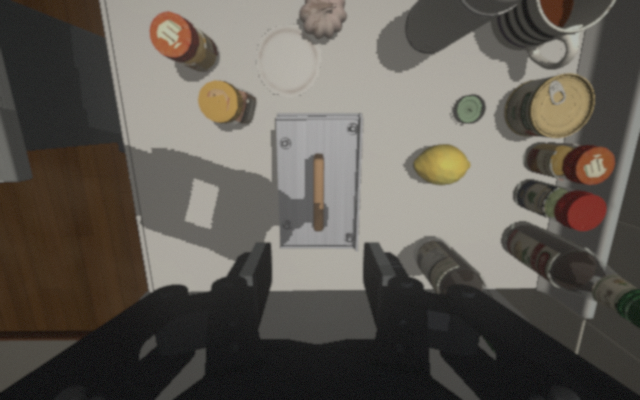

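Both shelves are seated and level with pins in all four holes, the jar is upright, and the bystanders are where they were. The robot is clear, so I'm handing in.

```bash
python3 - <<'E'
from station import workorder,sensors
print(workorder.sign_off(),sensors.sense()["clock"])
E
```

```text
the job is handed in; nothing more can be done
the job is handed in; nothing more can be done
```

The job is handed in, at about 37 s of the 69 s allowed; `sign_off` reports no verdict. The pepper jar is out on the worktop, and both shelves are on the stand, wide first and then narrow.

What my last checks showed:
- **Jar:** it stands upright at about (0.490, -0.055), roughly 0.14 m from the stand's centre. Its top measured 101 mm above the worktop, against a jar height of 100 mm.
- **Wide shelf:** it made contact at the expected seated height (TCP 0.078) and measured level within about 0.001 rad. I last measured it before the narrow shelf went on above it.
- **Narrow shelf:** it made contact at the expected height (TCP 0.148), with all four pins showing through their holes. The wrist camera put its handle within 1 mm of the stand's centre and level within 0.001 rad.
- **Bystanders and robot:** the bystanders looked unmoved and upright in the last pictures, but I did not re-measure them. The gripper is open and clear of everything.

Two things did not line up perfectly:
- **Camera heights:** the wrist camera's heights read about 1.6 mm high throughout, which is inside the stated calibration. The narrow shelf's tilt reads about 0.005 rad in the top view and 0.003 rad in the scene view, still within the limit.
- **Rack overhang:** the dish rack's tray rim overhung a corner of the wide shelf at the start, so I slid the shelf out flat before lifting it.

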